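# Heft two tins, put the heavy one away in the cart drawer

### The job

Two matching closed tins stand on the microwave cart; one is full of rolled laundry coins, the other almost empty, and only the weight tells them apart: lift each a few centimetres off the cart top in turn and feel which is heavier. Stand the heavier one upright and fully down in the empty square well of the open drawer, then push the drawer gently all the way shut. Set the tins down softly without letting either drop, leave the lighter one standing on the cart top, and leave the mugs, bowl and colander where they are.

Things in the scene. Friction and masses are not known exactly. Their poses are not given: they have to be found in the camera images.
- cart: White laminate microwave cart, 560 mm wide, side-on to the robot, drawer front to the robot's left. Origin: centre of its level top, 150 mm above the robot's base plane; z up, -x out of the front (the way the drawer opens), y along the width, away from the robot. The top reaches 216 mm to the front, 210 mm to the back and 280 mm to each side of the origin. Fixed.
- tin_a: One of two alike closed tins, 64 x 64 mm square, 90 mm tall: blue, blank paper labels, flush steel lid (top 20 mm, stays shut). Origin: centre of the underside; z up, x and y square to the walls. Stands on the cart top. Which tin is heavy changes from start to start: the heavy one weighs 0.45 to 0.65 kg, the light one 0.13 to 0.25 kg.
- tin_b: The other tin, same size and looks as tin_a.
- drawer (a joint): How far the drawer is open, m: 0 fully shut (on its stop), at most 0.25. It starts 0.15 to 0.21 open, slides along the cart's x with about 2 N of friction, stays where it is left, weighs about 2 kg. Its side walls end 50 mm and its front 22 mm below the cart top.
- well (a point): Centre of the floor of the empty square well (black lining) near the front of the grey drawer organiser; axes as the cart's. 68 x 68 mm inside, square to the cart; 4 mm walls, rounded on top, rise 32 mm above its floor; the floor is 127 mm below the cart top. Moves with the drawer; 111 mm behind the outer face of the drawer front, 60 mm nearer the robot than the drawer's middle.
- pull (a point): Middle of the outer face of the black plastic pull bar on the drawer front (bar 140 mm long, 18 mm high, 12 mm thick; this face stands 34 mm out from the front and its middle is 45 mm below the cart top); axes as the cart's, -x points out of the front. Moves with the drawer.
- colander: Green plastic colander, 184 mm across the rim, 85 mm tall, at the back of the cart top. Origin: centre of the underside. Leave it alone.
- bowl: Glass bowl, 140 mm across, 60 mm tall, on the far front part of the cart top. Origin: centre of the underside. Leave it alone.
- mug_low: White ceramic mug, 82 mm across plus its handle, 80 mm tall, at the back of the cart top, towards the robot. Origin: centre of the underside. Leave it alone.
- mug_top: Blue ceramic mug of the same size standing on the rim of the white mug; its rim is 160 mm above the cart top. Leave it alone.

How it is judged:
By the outcome, as a careful person would: the job done as asked, in the order asked, and still so for the second after the job is handed in, with the robot touching nothing.
It also fails if it takes over 72 s, if anything falls off the work surface, if the arm or the gripper's body presses on something with over 40 N, if the wrist force passes 120 N, or if a joint passes its speed limit or range.

### The arm

A 7-joint arm with a two-finger parallel gripper is mounted at the origin on the work surface. World frame = base frame: x ahead of the robot, y to its left, z up, the work surface at z = 0. Lengths are in mm, angles in rad, forces in N, time in s.
With the tool pointing down it reaches from about 425 to 950 mm from the base axis. Payload 16.7 kg.
Tool frame: the origin (TCP) lies on the centre line of the jaws, within the pads' length; the fingertips stand 22 mm ahead of it and the grasp point (between the pads) lies 3 mm ahead of it; z points along the fingers, y is the line along which they close (so a half turn about z gives the same grasp; the last joint's range is limited). The gripper opens to 94 mm and grips with 3 to 60 N. Pads are 16 mm wide; open, the fingers measure 119 mm over their backs; the gripper's body (75 mm by 177 mm) begins 78 mm behind the grasp point.
Start: joints at [-1.363, 0.426, 0.074, 1.606, -0.034, 1.111, -0.067], TCP at [236.397, 632.212, 227.467] pointing down, gripper open.
Joint ranges: [-2.85, 2.85], [-0.5, 2.14], [-1.23, 1.37], [0.21, 2.46], [-1.02, 4.16], [0.16, 2.05], [-2.73, 2.73]. Speed limits (rad/s): [1.89, 1.89, 2.39, 2.39, 3.01, 3.01, 3.01].

### API

Orientations are given as a 3x3 rotation matrix whose columns are the frame's x, y, z axes.
In Python, from bench import sense, read_camera, camera_params, close_job gives the robot as it stands.
- The arm moves only by the tool send_rows, never from a script. Its argument "steps" is a list that holds one entry, the list of rows, each a list of 5 numbers: the shift along the tool's x, y, z in shares of 75 cm (1.0 is 75 cm), then the turn about the tool's z in a scale on which 1.0 is 360 degrees, then the closure, from 0 (fully open) to 1 (shut). In form: [[[dx, dy, dz, turn, jaw], ...]]. A call has 1 to 10 rows; each row is the pose to reach, as a shift and turn from the pose commanded when the call began, along the tool's axes at that moment; what a row does not reach only later rows make up. A row lasts 1/8 s, in which the tool goes at most 62.5 mm and 10.7 degrees, less where a joint would pass 70% of its speed; a pose out of reach is approached as far as the arm can. A call with a gripper value outside its range is refused whole. The fingers move at their own pace and stop on an object; "grip_force" is the grip in N (left out, the last holds). Time passes only in rows, so rows that repeat a pose let the fingers close. It gives the time, the measured TCP pose, the force, the opening and the grip force at its end, in the units of the state.
- sense(): the state, without advancing time (a new reading comes with each control period).
- read_camera(name): name is "side" or "top"; returns the picture (400x640x3 uint8, red, green, blue); there is no depth.
- camera_params(name): a dict with "fov_y" (degrees; the focal length in pixels is half the picture's height over the tangent of half this angle, whatever the lens; pixels are square), "cx", "cy" (the principal point, pixels), "D" ([k1, k2, p1, p2, k3] as OpenCV has them; the pictures are not rectified), "xyz" and "rotation" of the camera in the world. Camera axes: x right, y up, looking along -z (the intrinsics and any distortion apply to the point x, -y, -z); pixel columns grow to the right and rows downward; lengths in mm; the calibration is good to about 2 mm. A picture is of the moment at which its call begins. camera_params takes no time and is no camera call.
- close_job(): hands the job in; it is judged then, once.
The state is a dict: "t": time; "joint_positions": joint angles; "joint_velocities": joint speeds; "joint_efforts": joint torques, N m; "tool_pos": TCP position; "orientation": TCP orientation; "wrist_force": force on the tool from outside, world axes, zero at the start; "ft_torque": the same for the moment, N m; "gripper_width": finger opening in mm; "grasp_force": force on a finger pad.
Only numpy, scipy, OpenCV 4.12 (cv2) and the standard library are available. Lean on these libraries where they do the work, as an engineer would, in place of code of your own. Each camera call takes 0.05 s, during which the arm holds its last target. There are 200 camera calls.

## Working session

There is one attempt and no reset: what is moved stays moved. The work goes in short steps, Python scripts to look and compute and a tool call to move; the robot and the scene stay as the last step left them, time stands still between calls to the robot, and variables do not carry over. Pictures are saved under pics/ and viewed, at most 10 in all, crops included, and the job is handed in when it is done.

Besides the shell and the picture viewer there is one more tool, called after "Call:" as name(argument=value, ...) on one line, values as JSON. send_rows: Moves the arm, as the interface text tells. Its arguments: {"type":"object","properties":{"steps":{"type":"array","items":{"type":"array","items":{"type":"array","items":{"type":"number"}}}},"grip_force":{"type":"number"}},"required":["steps"]}

```bash
mkdir -p pics; cat > h.py <<'E'
import numpy as np, cv2
from bench import sense, read_camera, camera_params
def cam(n):
    p=camera_params(n); f=200/np.tan(np.radians(p["fov_y"])/2)
    K=np.array([[f,0,p["cx"]],[0,f,p["cy"]],[0,0,1]]); return K,np.array(p["D"],float),np.array(p["xyz"],float),np.array(p["rotation"],float)@np.diag([1,-1,-1])
def ray(n,uv):
    K,D,c,R=cam(n); q=cv2.undistortPoints(np.array(uv,float).reshape(-1,1,2),K,D).reshape(-1,2)
    d=np.c_[q,np.ones(len(q))]@R.T; return c,d/np.linalg.norm(d,axis=1)[:,None]
def onplane(n,uv,z):
    c,d=ray(n,uv); return c+d*((z-c[2])/d[:,2])[:,None]
def proj(n,P):
    K,D,c,R=cam(n); return cv2.projectPoints((np.array(P,float).reshape(-1,3)-c)@R,np.zeros(3),np.zeros(3),K,D)[0].reshape(-1,2)
def tri(uv1,uv2,n1="top",n2="side"):
    c1,d1=ray(n1,[uv1]);c2,d2=ray(n2,[uv2]);d1=d1[0];d2=d2[0]
    s=np.linalg.lstsq(np.c_[d1,-d2],c2-c1,rcond=None)[0]
    a=c1+s[0]*d1;b=c2+s[1]*d2; return (a+b)/2,np.linalg.norm(a-b)
def save(n,fn):
    im=read_camera(n); cv2.imwrite(fn,im[:,:,::-1]); return im
E
python3 - <<'E'
from h import *
for n in("top","side"):
    np.save(n+"0.npy",save(n,f"pics/{n}0.png")); K,D,c,R=cam(n); print(n,K[0,0],D,c,R[:,2])
s=sense(); print(s)
E
```

```text
top 507.37615546260446 [-0.1461727  0.         0.         0.         0.       ] [ 542.18134727 -125.43114051 1016.67578021] [ 0.05588558  0.01205983 -0.99836434]
side 459.73390434221534 [-0.0112649  0.         0.         0.         0.       ] [ 643.1437986  -864.19549407  707.15847781] [-0.05357961  0.80635766 -0.58899622]
{'t': 0.1, 'joint_positions': array([-1.36247995,  0.42669326,  0.07387742,  1.60656689, -0.03410531,
        1.11077929, -0.06708632]), 'joint_velocities': array([-7.12069825e-05, -9.27211421e-04,  1.93652163e-03, -4.13268340e-04,
        9.02692479e-04,  4.47091900e-04, -1.04868087e-03]), 'joint_efforts': array([ 6.46184752e-03, -9.37468100e+01,  3.67561899e+00, -4.55043125e+01,
       -4.87031601e-02,  1.68814848e-02,  5.51117978e-05]), 'tool_pos': array([236.31065112, 631.87723249, 226.81992994]), 'orientation': array([[-9.36648684e-01,  3.50270088e-01, -3.29324287e-04],
       [ 3.50270231e-01,  9.36647995e-01, -1.14003644e-03],
       [-9.08597317e-05, -1.18316613e-03, -9.99999296e-01]]), 'wrist_force': array([ 0.70818205,  0.95889616, -0.75039949]), 'ft_torque': array([ 0.0024672 , -0.00083002,  0.05494206]), 'grasp_force': 0.0, 'gripper_width': 94.29900718357516}
```

View pics/top0.png

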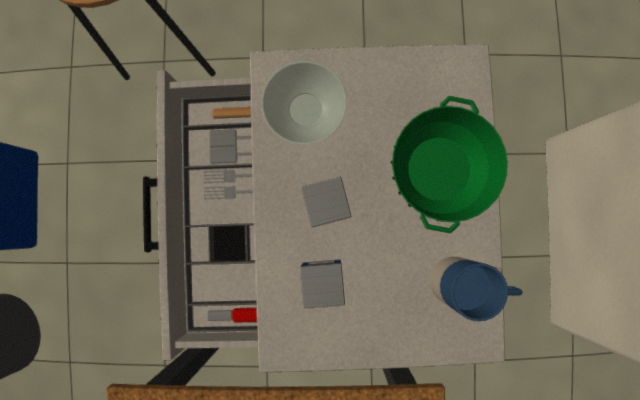

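View pics/side0.png

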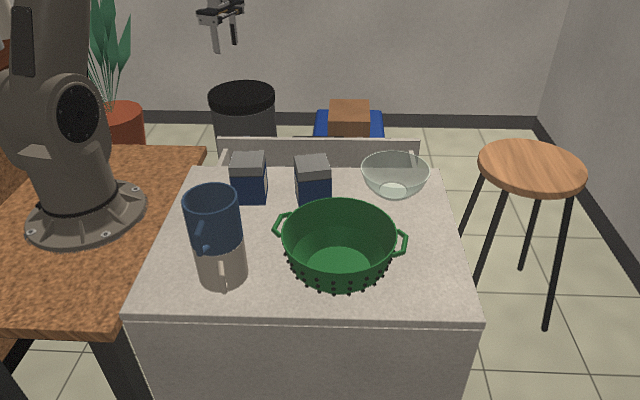

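The top view shows two tins with grey lids, at about (327,201) and (322,284). The black well is at (229,243), the pull at (148,214), and the cart top spans roughly columns 252–500. The side view shows the tins at (248,178) and (313,180), with the drawer front behind them.

```bash
cat > m.py <<'E'
from h import *
T=np.load("top0.npy").astype(int);S=np.load("side0.npy").astype(int)
def box(mask,roi):
    m=np.zeros(mask.shape,np.uint8);x0,y0,x1,y1=roi;m[y0:y1,x0:x1]=mask[y0:y1,x0:x1]
    m=cv2.morphologyEx(m,cv2.MORPH_OPEN,np.ones((3,3)))
    m=cv2.morphologyEx(m,cv2.MORPH_CLOSE,np.ones((5,5)))
    c=max(cv2.findContours(m,0,1)[0],key=cv2.contourArea); return c,cv2.minAreaRect(c)
g=T.mean(2); print("lid,cart grey",g[201,327],g[284,322],g[240,290],g[330,330])
thr=(g[201,327]+g[240,290])/2
for nm,roi in(("far",(290,165,365,238)),("near",(290,245,360,320))):
    bl=(T[:,:,2]-T[:,:,0])>12
    c,r=box((g<thr)&~bl,roi); P=onplane("top",cv2.boxPoints(r),240)
    e=np.roll(P,-1,0)-P; print(nm,"px",np.round(r[0],1),np.round(r[1],1),"ctr",onplane("top",[r[0]],240).round(1),"sides",np.linalg.norm(e,axis=1).round(1),"yaw",np.degrees(np.arctan2(e[:,1],e[:,0])).round(1)%90)
# well black
c,r=box(T.max(2)<45,(195,215,255,272)); P=onplane("top",cv2.boxPoints(r),23)
e=np.roll(P,-1,0)-P
print("well px",r,"ctr@z23",P.mean(0).round(1),np.linalg.norm(e,axis=1).round(1)); print(P.round(1))
# cart top edges
def edge(pts): return onplane("top",pts,150).round(1)
print("cart corners",edge([(250,52),(488,46),(503,361),(259,370)]))
print("drawer front top outer corners z128",onplane("top",[(159,73),(164,359)],128).round(1),"pull",onplane("top",[(145,178),(147,250)],105).round(1))
# side view lids: bright-grey vs blue boundaries
blue=(S[:,:,2]-S[:,:,0])>25
for roi in((222,145,275,210),(288,145,338,206)):
    c,r=box(blue,roi); print("side blue",cv2.boundingRect(c))
a=cv2.resize(np.vstack([S[140:215,215:345]]).astype(np.uint8),None,fx=4,fy=4,interpolation=2)
b=cv2.resize(T[165:320,190:360].astype(np.uint8),None,fx=3,fy=3,interpolation=2)
w=np.zeros((a.shape[0],800,3),np.uint8)
cv2.imwrite("pics/crop.png",cv2.copyMakeBorder(b,0,0,0,0,0)[:,:,::-1]);cv2.imwrite("pics/crops.png",a[:,:,::-1])
E
python3 m.py
```

```text
lid,cart grey 98.66666666666667 100.33333333333333 127.33333333333333 130.33333333333334
far px [326.4 201.8] [43.4 42.2] ctr [[ 576.4 -120.2  240. ]] sides [64.8 66.6 64.5 66.6] yaw [13.  12.9 13.  13.1]
near px [322.3 283.7] [47.3 41.9] ctr [[ 451.5 -111.6  240. ]] sides [63.9 72.1 63.9 72.2] yaw [3.8 3.7 3.9 3.7]
well px ((227.5, 243.5), (35.0, 35.0), 90.0) ctr@z23 [507.3  77.7  23. ] [69.9 68.7 69.8 69. ]
[[542.2 112.2  23. ]
 [541.2  42.3  23. ]
 [472.5  43.2  23. ]
 [473.2 113.   23. ]]
cart corners [[ 847.9   10.7  150. ]
 [ 853.2 -413.3  150. ]
 [ 298.  -420.9  150. ]
 [ 293.4    1.3  150. ]]
drawer front top outer corners z128 [[823.  183.  128. ]
 [305.4 175.6 128. ]] pull [[632.3 214.9 105. ]
 [499.7 211.3 105. ]]Traceback (most recent call last):
  File "m.py", line 25, in <module>
    c,r=box(blue,roi); print("side blue",cv2.boundingRect(c))
        ~~~^^^^^^^^^^
  File "m.py", line 7, in box
    c=max(cv2.findContours(m,0,1)[0],key=cv2.contourArea); return c,cv2.minAreaRect(c)
ValueError: max() iterable argument is empty
```

```bash
sed -i '/^# side view lids/,/side blue/d' m.py; python3 m.py | tail -3; python3 - <<'E'
import cv2,numpy as np
a=cv2.imread("pics/crops.png");b=cv2.imread("pics/crop.png");S=np.load("side0.npy");print(a.shape,b.shape,S[185:195,240].tolist()[::3],S[165,248])
# one combined sheet
s=np.zeros((b.shape[0]+225,max(b.shape[1],390),3),np.uint8);s[:b.shape[0],:b.shape[1]]=b;s[b.shape[0]:,:390]=cv2.resize(a,(390,225))
s=cv2.resize(s,None,fx=min(1,600/s.shape[0]),fy=min(1,600/s.shape[0]));cv2.imwrite("pics/sheet.png",cv2.convertScaleAbs(b,alpha=1.6));cv2.imwrite("pics/crops2.png",cv2.convertScaleAbs(a,alpha=1.5))
E
```

```text
drawer front top outer corners z128 [[823.  183.  128. ]
 [305.4 175.6 128. ]] pull [[632.3 214.9 105. ]
 [499.7 211.3 105. ]]
(300, 520, 3) (465, 510, 3) [[38, 46, 62], [44, 50, 66], [38, 46, 63], [37, 46, 61]] [136 132 127]
```

View pics/sheet.png

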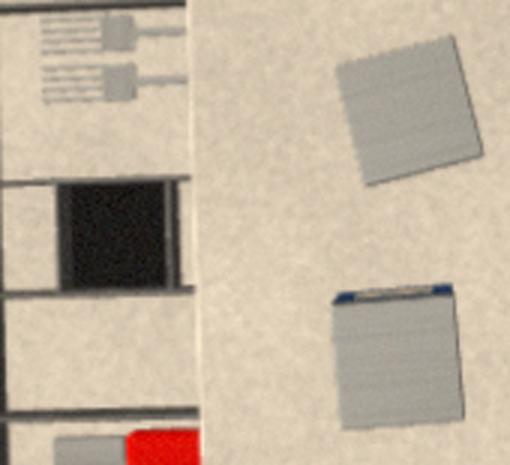

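View pics/crops2.png

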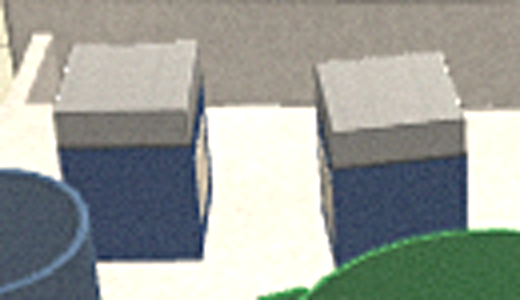

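The crop shows the black well floor from about (214,225) to (245,261), with grey wall strips left and right of it. Both lids are clean squares, and the near tin shows a blue sliver along its upper side, which I must leave out of its rectangle.

```bash
python3 - <<'E'
from h import *
T=np.load("top0.npy").astype(float);g=T.mean(2);S=np.load("side0.npy").astype(float)
print("cols205-255",[(c,int(v)) for c,v in zip(range(204,256),g[232:256,204:256].mean(0))])
print("rows218-270",[(r,int(v)) for r,v in zip(range(218,270),g[218:270,218:238].mean(1))])
print("front cols",[(c,int(v)) for c,v in zip(range(138,192),g[205:225,138:192].mean(0))])
# near tin edges: tops
print("near rows",[(r,int(v)) for r,v in zip(range(255,315),g[255:315,315:330].mean(1))])
print("cartfront cols",[(c,int(v)) for c,v in zip(range(245,262),g[240:246,245:262].mean(0))])
# height check from two views: lid corners by eye (crop/3 -> top ; crop/4 -> side)
t=lambda x,y:(190+x/3,165+y/3); s=lambda x,y:(215+x/4,140+y/4)
# near tin: side-view image right=+x ; nearer row=lower y.
for nm,a,b in [("near low-y,high-x",t(453,292),s(196,110)),("near low-y,low-x",t(464,418),s(55,112)),("near high-y low-x",t(342,428),s(73,45)),
 ("far low-y low-x",t(482,154),s(331,132)),("far low-y hi-x",t(453,36),s(464,120)),("far hi-y lo-x",t(367,185),s(317,64)),("far hi-y hi-x",t(336,67),s(443,55))]:
    p,e=tri(a,b);print(nm,p.round(1),round(e,1))
E
```

```text
cols205-255 [(204, 122), (205, 122), (206, 123), (207, 120), (208, 97), (209, 60), (210, 35), (211, 30), (212, 30), (213, 28), (214, 18), (215, 16), (216, 16), (217, 16), (218, 16), (219, 15), (220, 15), (221, 16), (222, 16), (223, 16), (224, 16), (225, 16), (226, 16), (227, 16), (228, 16), (229, 16), (230, 15), (231, 16), (232, 16), (233, 17), (234, 16), (235, 15), (236, 15), (237, 16), (238, 16), (239, 16), (240, 16), (241, 16), (242, 16), (243, 15), (244, 23), (245, 50), (246, 57), (247, 41), (248, 33), (249, 52), (250, 99), (251, 123), (252, 126), (253, 126), (254, 137), (255, 134)]
rows218-270 [(218, 122), (219, 122), (220, 122), (221, 122), (222, 120), (223, 109), (224, 78), (225, 54), (226, 28), (227, 15), (228, 16), (229, 14), (230, 16), (231, 16), (232, 15), (233, 15), (234, 16), (235, 16), (236, 16), (237, 17), (238, 15), (239, 15), (240, 15), (241, 16), (242, 16), (243, 16), (244, 16), (245, 16), (246, 15), (247, 16), (248, 16), (249, 16), (250, 16), (251, 15), (252, 15), (253, 17), (254, 16), (255, 17), (256, 16), (257, 16), (258, 16), (259, 16), (260, 24), (261, 43), (26
[... 1229 characters left out ...]
98, 100), (299, 99), (300, 99), (301, 98), (302, 97), (303, 97), (304, 99), (305, 97), (306, 96), (307, 111), (308, 124), (309, 125), (310, 124), (311, 124), (312, 124), (313, 126), (314, 126)]
cartfront cols [(245, 55), (246, 62), (247, 39), (248, 32), (249, 54), (250, 100), (251, 123), (252, 126), (253, 127), (254, 140), (255, 137), (256, 126), (257, 126), (258, 126), (259, 126), (260, 125), (261, 126)]
near low-y,high-x [ 485.9 -140.3  237.8] 5.2
near low-y,low-x [ 420.6 -144.9  238.1] 3.1
near high-y low-x [416.1 -82.7 237.7] 2.6
far low-y low-x [ 553.9 -156.9  238. ] 0.8
far low-y hi-x [ 614.8 -143.3  237.2] 1.0
far hi-y lo-x [540.1 -97.7 238.3] 2.9
far hi-y hi-x [601.1 -82.7 235.7] 3.0
```

```bash
cat >> h.py <<'E'
def go(p,yaw=None,jaw=None):
    """print shift (cm, tool axes) and turn (deg) to TCP target p with tool-y axis at yaw deg (mod 180)"""
    s=sense();R=np.array(s["orientation"]);d=R.T@(np.array(p)-s["tool_pos"])/10
    y=np.degrees(np.arctan2(R[1,1],R[0,1])); t=0 if yaw is None else (y-yaw+90)%180-90
    print("shift",d.round(2),"turn",round(t,1),"| now",s["tool_pos"].round(1),"yaw",round(y,1))
E
python3 - <<'E'
from h import *
print("near lid edges rows", onplane("top",[(321.5,264.7),(323,306.9)],239).round(1))
print("near lid cols",onplane("top",[(301.6,286),(343,286)],239).round(1))
print("well y: left floor",onplane("top",[(213.7,243.5)],23).round(1)," right rim",onplane("top",[(244.3,243.5)],53).round(1))
print("well left wall outer base/top", onplane("top",[(208.8,243.5)],55).round(1), "right wall top outer",onplane("top",[(247,243.5)],55).round(1))
print("well x rows", onplane("top",[(228,226),(228,260.7)],23).round(1),onplane("top",[(228,226),(228,260.7)],53).round(1), "outer", onplane("top",[(228,224),(228,263.7)],55).round(1))
print("front face",onplane("top",[(157.5,215)],128).round(1),"pull face",onplane("top",[(143.3,215)],105).round(1),"cart edge",onplane("top",[(250,243),(254,243)],150).round(1))
print("cart y axis yaw fit", np.degrees(np.arctan2(183-175.6,823-305.4)))
go([520,330,300],3.8)
E
```

```text
near lid edges rows [[ 480.4 -110.9  239. ]
 [ 415.8 -112.   239. ]]
near lid cols [[ 448.3  -79.9  239. ]
 [ 447.3 -143.1  239. ]]
well y: left floor [[507.6 105.2  23. ]]  right rim [[507.9  39.   53. ]]
well left wall outer base/top [[508.8 107.3  55. ]] right wall top outer [[507.9  33.5  55. ]]
well x rows [[541.7  76.2  23. ]
 [473.4  77.   23. ]] [[541.7  70.1  53. ]
 [475.5  70.9  53. ]] outer [[545.5  69.6  55. ]
 [469.9  70.6  55. ]]
front face [[563.1 182.9 128. ]] pull face [[564. 218. 105.]] cart edge [[512.1  12.6 150. ]
 [512.    5.7 150. ]]
cart y axis yaw fit 0.8190878759064085
shift [-37.15 -18.35  -7.29] turn 65.7 | now [236.3 631.9 226.8] yaw 69.5
```

Units first: shifts go in shares of 75 cm and turns go in shares of 360 degrees. So -37.15 cm is -0.4953, -18.35 cm is -0.2447, 65.7 degrees is 0.1825.

Call:
send_rows(steps=[[[0,0,-0.0973,0,0],[-0.4953,-0.2447,-0.0973,0.1825,0],[-0.4953,-0.2447,-0.0973,0.1825,0],[-0.4953,-0.2447,-0.0973,0.1825,0],[-0.4953,-0.2447,-0.0973,0.1825,0],[-0.4953,-0.2447,-0.0973,0.1825,0],[-0.4953,-0.2447,-0.0973,0.1825,0],[-0.4953,-0.2447,-0.0973,0.1825,0],[-0.4953,-0.2447,-0.0973,0.1825,0],[-0.4953,-0.2447,-0.0973,0.1825,0]]], grip_force=35)

```text
t: 1.35
tool_pos: [519.5, 330.9, 300.1]
orientation: [[-0.067, 0.998, -0.001], [0.998, 0.067, -0.0], [0.0, -0.001, -1.0]]
wrist_force: [0.5, 0.3, -0.3]
gripper_width: 93.8
grasp_force: 0.0
```

```bash
python3 -c "
from h import *
go([448.1,-111.5,300],3.8)"
```

```text
shift [-4.366e+01 -1.009e+01  2.000e-02] turn 0.0 | now [519.5 330.9 300.1] yaw 3.8
```

Call:
send_rows(steps=[[[-0.582,-0.1347,0,0,0],[-0.582,-0.1347,0,0,0],[-0.582,-0.1347,0,0,0],[-0.582,-0.1347,0,0,0],[-0.582,-0.1347,0,0,0],[-0.582,-0.1347,0,0,0],[-0.582,-0.1347,0,0,0],[-0.582,-0.1347,0,0,0],[-0.582,-0.1347,0,0,0],[-0.582,-0.1347,0,0,0]]])

```text
t: 2.6
tool_pos: [448.7, -110.1, 300.4]
orientation: [[-0.069, 0.998, -0.0], [0.998, 0.069, -0.0], [-0.0, -0.0, -1.0]]
wrist_force: [-0.9, -0.0, -0.2]
gripper_width: 94.0
grasp_force: 0.0
```

```bash
python3 -c "
from h import *
go([448.1,-111.5,227],3.8)"
```

```text
shift [-0.14 -0.06  7.34] turn 0.2 | now [ 448.7 -110.1  300.4] yaw 4.0
```

In the tool's units: 7.3 cm is 0.0973, 6 cm is 0.08.

Call:
send_rows(steps=[[[-0.0007,0,0.04,0,0],[-0.0007,0,0.08,0,0],[-0.0007,0,0.0973,0,0],[-0.0007,0,0.0973,0,0],[-0.0007,0,0.0973,0,1],[-0.0007,0,0.0973,0,1],[-0.0007,0,0.0973,0,1],[-0.0007,0,0.0973,0,1],[-0.0007,0,0.0973,0,1],[-0.0007,0,0.0973,0,1]]])

```text
t: 3.85
tool_pos: [448.6, -112.5, 227.9]
orientation: [[-0.066, 0.998, 0.001], [0.998, 0.066, 0.0], [0.0, 0.001, -1.0]]
wrist_force: [1.0, 1.3, 7.8]
gripper_width: 63.7
grasp_force: 35.0
```

In the tool's units: -4.5 cm is -0.06, -3 cm is -0.04.

Call:
send_rows(steps=[[[0,0,-0.0067,0,1],[0,0,-0.02,0,1],[0,0,-0.04,0,1],[0,0,-0.06,0,1],[0,0,-0.06,0,1],[0,0,-0.06,0,1],[0,0,-0.06,0,1],[0,0,-0.06,0,1],[0,0,-0.06,0,1],[0,0,-0.06,0,1]]])

```text
t: 5.1
tool_pos: [448.2, -112.5, 272.4]
orientation: [[-0.066, 0.998, -0.0], [0.998, 0.066, -0.0], [-0.0, -0.0, -1.0]]
wrist_force: [-0.3, -0.6, -5.6]
gripper_width: 64.0
grasp_force: 35.0
```

```bash
python3 -c "
from h import *
s=sense();print(s['wrist_force'],s['ft_torque'],s['tool_pos'])"
```

```text
[-0.27639499 -0.62986758 -5.64266934] [-0.06711761  0.06893338 -0.00941743] [ 448.21566483 -112.52662633  272.40172806]
```

In the tool's units: 4.45 cm is 0.0593, 4.4 cm is 0.0587.

Call:
send_rows(steps=[[[0,0,0.0267,0,1],[0,0,0.0467,0,1],[0,0,0.0533,0,1],[0,0,0.0553,0,1],[0,0,0.0567,0,1],[0,0,0.058,0,1],[0,0,0.0587,0,1],[0,0,0.0593,0,1],[0,0,0.0593,0,1],[0,0,0.0593,0,1]]])

```text
t: 6.35
tool_pos: [448.3, -112.5, 228.0]
orientation: [[-0.066, 0.998, -0.0], [0.998, 0.066, -0.0], [-0.0, -0.0, -1.0]]
wrist_force: [-0.6, 0.1, -4.6]
gripper_width: 63.4
grasp_force: 35.0
```

In the tool's units: 0.08 cm is 0.0011, 0.06 cm is 0.0008.

Call:
send_rows(steps=[[[0,0,0.0004,0,1],[0,0,0.0008,0,1],[0,0,0.0011,0,1],[0,0,0.0011,0,1]]])

```text
t: 6.85
tool_pos: [448.3, -112.5, 227.9]
orientation: [[-0.066, 0.998, -0.0], [0.998, 0.066, 0.001], [0.001, -0.0, -1.0]]
wrist_force: [-6.0, 1.0, 14.4]
gripper_width: 63.7
grasp_force: 35.0
```

In the tool's units: -7.2 cm is -0.096, -7 cm is -0.0933.

Call:
send_rows(steps=[[[0,0,-0.0004,0,1],[0,0,-0.0004,0,0.2],[0,0,-0.0004,0,0],[0,0,-0.0004,0,0],[0,0,-0.04,0,0],[0,0,-0.0933,0,0],[0,0,-0.096,0,0],[0,0,-0.096,0,0]]])

```text
t: 7.85
tool_pos: [448.1, -112.4, 298.9]
orientation: [[-0.066, 0.998, 0.0], [0.998, 0.066, 0.0], [0.0, 0.0, -1.0]]
wrist_force: [-0.2, 0.2, 0.3]
gripper_width: 93.9
grasp_force: 0.0
```

```bash
python3 -c "
from h import *
print(sense()['gripper_width']);go([576.4,-120.2,300],13)"
```

```text
93.91490673401475
shift [-1.63 12.75 -0.11] turn -9.2 | now [ 448.1 -112.4  298.9] yaw 3.8
```

In the tool's units: 12.75 cm is 0.17, 7.2 cm is 0.096, -9.2 degrees is -0.0256.

Call:
send_rows(steps=[[[-0.0213,0.17,0,-0.0256,0],[-0.0213,0.17,0,-0.0256,0],[-0.0213,0.17,0,-0.0256,0],[-0.0213,0.17,0,-0.0256,0],[-0.0213,0.17,0,-0.0256,0],[-0.0213,0.17,0.04,-0.0256,0],[-0.0213,0.17,0.08,-0.0256,0],[-0.0213,0.17,0.096,-0.0256,0],[-0.0213,0.17,0.096,-0.0256,0],[-0.0213,0.17,0.096,-0.0256,0]]])

```text
t: 9.1
tool_pos: [576.9, -120.2, 228.4]
orientation: [[-0.225, 0.974, 0.002], [0.974, 0.225, 0.0], [-0.0, 0.002, -1.0]]
wrist_force: [0.4, 0.1, 0.3]
gripper_width: 93.7
grasp_force: 0.0
```

Call:
send_rows(steps=[[[0,0,0,0,1],[0,0,0,0,1],[0,0,0,0,1],[0,0,0,0,1],[0,0,0,0,1],[0,0,0,0,1]]])

```text
t: 9.85
tool_pos: [576.7, -120.1, 227.3]
orientation: [[-0.225, 0.974, 0.0], [0.974, 0.225, -0.0], [-0.0, 0.0, -1.0]]
wrist_force: [0.9, 0.6, 3.2]
gripper_width: 63.8
grasp_force: 35.0
```

In the tool's units: -4.5 cm is -0.06, -3 cm is -0.04.

Call:
send_rows(steps=[[[0,0,-0.0067,0,1],[0,0,-0.02,0,1],[0,0,-0.04,0,1],[0,0,-0.06,0,1],[0,0,-0.06,0,1],[0,0,-0.06,0,1],[0,0,-0.06,0,1],[0,0,-0.06,0,1],[0,0,-0.06,0,1],[0,0,-0.06,0,1]]])

```text
t: 11.1
tool_pos: [576.5, -120.1, 272.1]
orientation: [[-0.225, 0.974, -0.0], [0.974, 0.225, -0.0], [-0.0, -0.0, -1.0]]
wrist_force: [-0.2, 0.3, -2.0]
gripper_width: 63.7
grasp_force: 35.0
```

In the tool's units: 4.47 cm is 0.0596, 4.43 cm is 0.0591.

Call:
send_rows(steps=[[[0,0,0.0267,0,1],[0,0,0.0467,0,1],[0,0,0.0533,0,1],[0,0,0.056,0,1],[0,0,0.0573,0,1],[0,0,0.0584,0,1],[0,0,0.0591,0,1],[0,0,0.0596,0,1],[0,0,0.0596,0,1],[0,0,0.0596,0,1]]])

```text
t: 12.35
tool_pos: [576.5, -120.0, 227.5]
orientation: [[-0.225, 0.974, 0.0], [0.974, 0.225, 0.0], [0.0, 0.0, -1.0]]
wrist_force: [-0.2, -0.7, -2.0]
gripper_width: 64.1
grasp_force: 35.0
```

In the tool's units: 0.05 cm is 0.0007, 0.03 cm is 0.0004.

Call:
send_rows(steps=[[[0,0,0.0004,0,1],[0,0,0.0007,0,1],[0,0,0.0007,0,1]]])

```text
t: 12.72
tool_pos: [576.5, -120.0, 227.3]
orientation: [[-0.225, 0.974, 0.0], [0.974, 0.225, 0.0], [0.0, 0.0, -1.0]]
wrist_force: [-2.8, 1.5, 4.9]
gripper_width: 63.9
grasp_force: 35.0
```

Landed. Release, rise, and go back over the heavy (near) tin.

In the tool's units: -7.2 cm is -0.096, -3 cm is -0.04.

Call:
send_rows(steps=[[[0,0,0,0,0.2],[0,0,0,0,0],[0,0,0,0,0],[0,0,-0.04,0,0],[0,0,-0.096,0,0],[0,0,-0.096,0,0],[0,0,-0.096,0,0]]])

```text
t: 13.6
tool_pos: [576.4, -119.8, 298.6]
orientation: [[-0.225, 0.974, -0.0], [0.974, 0.225, 0.0], [0.0, -0.0, -1.0]]
wrist_force: [-0.4, 0.2, -0.2]
gripper_width: 94.2
grasp_force: 0.0
```

```bash
python3 -c "
from h import *
np.save('top1.npy',read_camera('top'));print(sense()['gripper_width']);go([448.3,-112.5,300],3.8)"
```

```text
93.93067899492372
shift [  3.59 -12.3   -0.17] turn 9.2 | now [ 576.2 -119.8  298.2] yaw 13.0
```

In the tool's units: -12.3 cm is -0.164, 7 cm is 0.0933, 9.2 degrees is 0.0256.

Call:
send_rows(steps=[[[0.048,-0.164,-0.0027,0.0256,0],[0.048,-0.164,-0.0027,0.0256,0],[0.048,-0.164,-0.0027,0.0256,0],[0.048,-0.164,-0.0027,0.0256,0],[0.048,-0.164,-0.0027,0.0256,0],[0.048,-0.164,0.04,0.0256,0],[0.048,-0.164,0.08,0.0256,0],[0.048,-0.164,0.0933,0.0256,0],[0.048,-0.164,0.0933,0.0256,0],[0.048,-0.164,0.0933,0.0256,0]]])

```text
t: 14.9
tool_pos: [449.2, -112.8, 229.8]
orientation: [[-0.066, 0.998, 0.001], [0.998, 0.066, -0.0], [-0.0, 0.001, -1.0]]
wrist_force: [-0.6, -0.3, 0.1]
gripper_width: 94.2
grasp_force: 0.0
```

Call:
send_rows(steps=[[[0,0,0,0,1],[0,0,0,0,1],[0,0,0,0,1],[0,0,0,0,1],[0,0,0,0,1],[0,0,0,0,1]]])

```text
t: 15.65
tool_pos: [448.6, -112.6, 229.1]
orientation: [[-0.066, 0.998, 0.0], [0.998, 0.066, 0.0], [0.0, 0.0, -1.0]]
wrist_force: [-1.9, 0.4, 5.0]
gripper_width: 63.6
grasp_force: 35.0
```

In the tool's units: -6 cm is -0.08, -5 cm is -0.0667.

Call:
send_rows(steps=[[[0,0,-0.0067,0,1],[0,0,-0.02,0,1],[0,0,-0.04,0,1],[0,0,-0.0667,0,1],[0,0,-0.08,0,1],[0,0,-0.08,0,1],[0,0,-0.08,0,1],[0,0,-0.08,0,1]]])

```text
t: 16.65
tool_pos: [448.3, -112.6, 288.5]
orientation: [[-0.066, 0.998, -0.001], [0.998, 0.066, -0.0], [-0.0, -0.001, -1.0]]
wrist_force: [0.7, 0.0, -5.5]
gripper_width: 63.9
grasp_force: 35.0
```

```bash
python3 -c "
from h import *
go([507.7,71.5,288],0.9)"
```

```text
shift [17.98  7.15  0.03] turn 2.9 | now [ 448.3 -112.6  288.5] yaw 3.8
```

In the tool's units: 17.85 cm is 0.238, 14 cm is 0.1867, 2.9 degrees is 0.0081.

Call:
send_rows(steps=[[[0.08,0.032,0,0.0028,1],[0.16,0.064,0,0.0056,1],[0.238,0.0953,0,0.0081,1],[0.238,0.0953,0,0.0081,1],[0.238,0.0953,0.0533,0.0081,1],[0.238,0.0953,0.1067,0.0081,1],[0.238,0.0953,0.16,0.0081,1],[0.238,0.0953,0.1867,0.0081,1],[0.238,0.0953,0.1867,0.0081,1],[0.238,0.0953,0.1867,0.0081,1]]])

```text
t: 17.9
tool_pos: [508.6, 70.0, 149.7]
orientation: [[-0.015, 1.0, 0.001], [1.0, 0.015, -0.0], [-0.0, 0.001, -1.0]]
wrist_force: [-0.5, 0.6, -5.4]
gripper_width: 63.9
grasp_force: 35.0
```

```bash
python3 -c "
from h import *
im=save('top','pics/top2.png');cv2.imwrite('pics/top2c.png',cv2.resize(cv2.convertScaleAbs(im[150:310,140:360],alpha=1.5),None,fx=3,fy=3)[:,:,::-1])
go([507.9,70.3,140],0.9)"
```

```text
shift [ 0.01 -0.08  0.99] turn -0.0 | now [508.7  70.2 149.9] yaw 0.9
```

View pics/top2c.png

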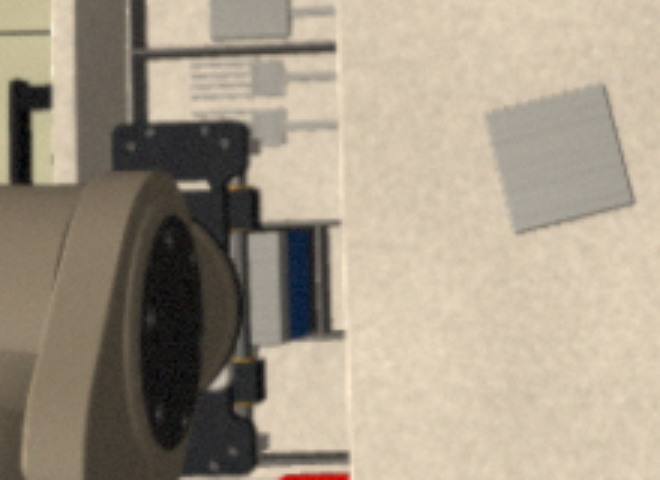

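The crop shows the light tin undisturbed on the cart. The held tin is over the well, with its lid edge at about column 234, the foot of its blue face at about column 244, and the well's right wall just beyond that.

```bash
python3 - <<'E'
from h import *
T=cv2.imread("pics/top2.png")[:,:,::-1].astype(float)
for r0 in(228,):
  print([(c,*T[r0+4:r0+30,c].mean(0).astype(int)) for c in range(230,254)])
print("rows lid",[(r,int(v)) for r,v in zip(range(222,270),T[222:270,226:233].mean((1,2)))])
print("rows blue",[(r,int(v)) for r,v in zip(range(222,270),T[222:270,239:243].mean((1,2)))])
E
```

```text
[(230, np.int64(107), np.int64(103), np.int64(96)), (231, np.int64(107), np.int64(103), np.int64(96)), (232, np.int64(98), np.int64(94), np.int64(88)), (233, np.int64(69), np.int64(67), np.int64(62)), (234, np.int64(50), np.int64(48), np.int64(45)), (235, np.int64(41), np.int64(42), np.int64(42)), (236, np.int64(24), np.int64(29), np.int64(38)), (237, np.int64(11), np.int64(23), np.int64(39)), (238, np.int64(11), np.int64(23), np.int64(39)), (239, np.int64(8), np.int64(22), np.int64(38)), (240, np.int64(9), np.int64(21), np.int64(39)), (241, np.int64(10), np.int64(22), np.int64(39)), (242, np.int64(12), np.int64(20), np.int64(33)), (243, np.int64(18), np.int64(19), np.int64(22)), (244, np.int64(26), np.int64(25), np.int64(24)), (245, np.int64(56), np.int64(53), np.int64(49)), (246, np.int64(65), np.int64(62), np.int64(57)), (247, np.int64(47), np.int64(44), np.int64(41)), (248, np.int64(37), np.int64(35), np.int64(33)), (249, np.int64(59), np.int64(55), np.int64(50)), (250, np.int64(113), np.int64(105), np.int64(94)), (251, np.int64(142), np.int64(132), np.int64(117)), (252, np.int64
[... 516 characters left out ...]
257, 102), (258, 102), (259, 102), (260, 100), (261, 100), (262, 102), (263, 101), (264, 97), (265, 104), (266, 125), (267, 130), (268, 129), (269, 115)]
rows blue [(222, 128), (223, 104), (224, 77), (225, 43), (226, 25), (227, 25), (228, 24), (229, 23), (230, 21), (231, 24), (232, 22), (233, 21), (234, 23), (235, 23), (236, 22), (237, 22), (238, 24), (239, 22), (240, 24), (241, 24), (242, 21), (243, 25), (244, 23), (245, 20), (246, 26), (247, 20), (248, 20), (249, 23), (250, 24), (251, 21), (252, 24), (253, 23), (254, 25), (255, 22), (256, 22), (257, 24), (258, 24), (259, 22), (260, 25), (261, 33), (262, 57), (263, 88), (264, 129), (265, 134), (266, 134), (267, 133), (268, 133), (269, 133)]
```

```bash
python3 - <<'E'
from h import *
print("lid edge y+32",onplane("top",[(232.7,245)],160.8)[0,1]+32,"foot y+32",onplane("top",[(242.6,245)],70.7)[0,1]+32)
P=onplane("top",[(229,226.8),(229,264.8)],160.8);print("lid x",P[:,0],P[:,0].mean())
print("well right rim y+34",onplane("top",[(244.4,245)],54)[0,1]+34, onplane("top",[(244.4,245)],50)[0,1]+34)
P=onplane("top",[(229,225),(229,262)],54);print(P[:,0].mean())
go([507.9,70.3,140],0.9)
E
```

```text
lid edge y+32 72.50781285422683 foot y+32 71.24138962237139
lid x [540.38709292 476.01040684] 508.1987498823678
well right rim y+34 72.68897425351601 73.37090733268975
508.3421286089446
shift [ 0.01 -0.08  0.99] turn -0.0 | now [508.7  70.2 149.9] yaw 0.9
```

In the tool's units: 2.1 cm is 0.028, 1.9 cm is 0.0253.

Call:
send_rows(steps=[[[0.0005,-0.0004,0.0133,0,1],[0.0005,-0.0004,0.0173,0,1],[0.0005,-0.0004,0.02,0,1],[0.0005,-0.0004,0.0227,0,1],[0.0005,-0.0004,0.0253,0,1],[0.0005,-0.0004,0.028,0,1],[0.0005,-0.0004,0.028,0,1]]])

```text
t: 18.82
tool_pos: [507.8, 70.6, 127.9]
orientation: [[-0.016, 1.0, -0.0], [1.0, 0.016, -0.0], [-0.0, -0.0, -1.0]]
wrist_force: [-0.3, -0.3, -4.2]
gripper_width: 63.7
grasp_force: 35.0
```

In the tool's units: 1 cm is 0.0133, 0.8 cm is 0.0107.

Call:
send_rows(steps=[[[0,0,0.0027,0,1],[0,0,0.0067,0,1],[0,0,0.0107,0,1],[0,0,0.0133,0,1],[0,0,0.0133,0,1]]])

```text
t: 19.45
tool_pos: [507.7, 70.5, 117.8]
orientation: [[-0.016, 1.0, -0.0], [1.0, 0.016, -0.0], [-0.0, -0.0, -1.0]]
wrist_force: [-0.0, -0.4, -5.0]
gripper_width: 63.6
grasp_force: 35.0
```

Entering freely. Floor contact is expected at a TCP height of about 102.

In the tool's units: 1.5 cm is 0.02, 1.45 cm is 0.0193.

Call:
send_rows(steps=[[[0,0,0.004,0,1],[0,0,0.0093,0,1],[0,0,0.0147,0,1],[0,0,0.0173,0,1],[0,0,0.0187,0,1],[0,0,0.0193,0,1],[0,0,0.02,0,1],[0,0,0.02,0,1]]])

```text
t: 20.45
tool_pos: [507.8, 70.6, 103.0]
orientation: [[-0.016, 1.0, 0.0], [1.0, 0.016, 0.0], [0.0, 0.0, -1.0]]
wrist_force: [0.4, 0.6, -4.6]
gripper_width: 63.9
grasp_force: 35.0
```

In the tool's units: 0.1 cm is 0.0013, 0.08 cm is 0.0011.

Call:
send_rows(steps=[[[0,0,0.0005,0,1],[0,0,0.0011,0,1],[0,0,0.0013,0,1],[0,0,0.0013,0,1]]])

```text
t: 20.95
tool_pos: [507.8, 70.7, 102.3]
orientation: [[-0.016, 1.0, -0.0], [1.0, 0.016, 0.0], [0.0, -0.0, -1.0]]
wrist_force: [-3.2, 0.9, 5.1]
gripper_width: 64.1
grasp_force: 35.0
```

In the tool's units: 17 cm is 0.2267, -15 cm is -0.2.

Call:
send_rows(steps=[[[0,0,0,0,0.3],[0,0,0,0,0.2],[0,0,0,0,0.2],[0,0,-0.0267,0,0.2],[0,0,-0.08,0,0.2],[0,0,-0.1467,0,0.2],[0,0,-0.2,0,0.2],[0.08,0,-0.2,0,0.2],[0.16,0,-0.2,0,0.2],[0.2267,0,-0.2,0,0.2]]])

```text
t: 22.2
tool_pos: [504.8, 243.0, 252.1]
orientation: [[-0.017, 1.0, 0.0], [1.0, 0.017, 0.001], [0.001, 0.0, -1.0]]
wrist_force: [1.1, 0.5, 0.6]
gripper_width: 75.4
grasp_force: 0.0
```

```bash
python3 -c "
from h import *
im=save('top','pics/top3.png')
go([565,275,250],0.9)"
```

```text
shift [2.38 6.18 0.16] turn 0.4 | now [503.8 249.8 251.6] yaw 1.3
```

View pics/top3.png

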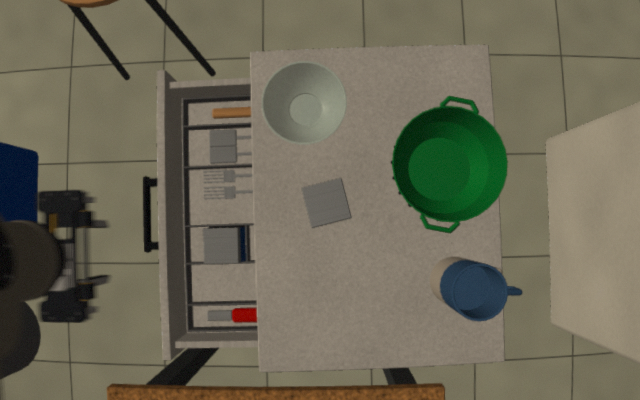

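The tin sits square in the well, with its lid at (222,243). Its top is below the cart top, and nothing else has moved. Now I go in front of the pull with the jaws closed.

In the tool's units: 14 cm is 0.1867, 10 cm is 0.1333, 0.4 degrees is 0.0011.

Call:
send_rows(steps=[[[0.032,0.0827,0,0.0011,1],[0.032,0.0827,0,0.0011,1],[0.032,0.0827,0,0.0011,1],[0.032,0.0827,0.0667,0.0011,1],[0.032,0.0827,0.1333,0.0011,1],[0.032,0.0827,0.1867,0.0011,1],[0.032,0.0827,0.1867,0.0011,1],[0.032,0.0827,0.1867,0.0011,1]]])

```text
t: 23.25
tool_pos: [567.3, 265.5, 114.0]
orientation: [[-0.008, 1.0, 0.002], [1.0, 0.008, 0.001], [0.001, 0.002, -1.0]]
wrist_force: [-0.5, 0.2, 0.2]
gripper_width: 1.3
grasp_force: 0.0
```

```bash
python3 -c "
from h import *
go([566.5,235,112],0.9);print(sense()['gripper_width'])"
```

```text
shift [-3.05 -0.11  0.2 ] turn -0.4 | now [567.3 265.5 114. ] yaw 0.5
1.256687386378737
```

In the tool's units: -6.2 cm is -0.0827, -5.7 cm is -0.076, -0.4 degrees is -0.0011.

Call:
send_rows(steps=[[[-0.02,-0.0013,0.0027,-0.0011,1],[-0.0333,-0.0013,0.0027,-0.0011,1],[-0.0413,-0.0013,0.0027,-0.0011,1],[-0.0467,-0.0013,0.0027,-0.0011,1],[-0.052,-0.0013,0.0027,-0.0011,1],[-0.0573,-0.0013,0.0027,-0.0011,1],[-0.0627,-0.0013,0.0027,-0.0011,1],[-0.0693,-0.0013,0.0027,-0.0011,1],[-0.076,-0.0013,0.0027,-0.0011,1],[-0.0827,-0.0013,0.0027,-0.0011,1]]])

```text
t: 24.5
tool_pos: [566.4, 203.2, 110.0]
orientation: [[-0.016, 1.0, 0.0], [1.0, 0.016, -0.0], [-0.0, 0.0, -1.0]]
wrist_force: [1.5, 2.6, 1.6]
gripper_width: 0.4
grasp_force: 1.1
```

In the tool's units: -6 cm is -0.08, -5.4 cm is -0.072.

Call:
send_rows(steps=[[[-0.008,0,0,0,1],[-0.016,0,0,0,1],[-0.024,0,0,0,1],[-0.032,0,0,0,1],[-0.04,0,0,0,1],[-0.048,0,0,0,1],[-0.056,0,0,0,1],[-0.064,0,0,0,1],[-0.072,0,0,0,1],[-0.08,0,0,0,1]]])

```text
t: 25.75
tool_pos: [567.2, 143.2, 110.0]
orientation: [[-0.016, 1.0, -0.0], [1.0, 0.016, -0.0], [-0.0, -0.0, -1.0]]
wrist_force: [1.9, 1.6, 0.1]
gripper_width: 0.4
grasp_force: 1.1
```

In the tool's units: -5.4 cm is -0.072, -5.1 cm is -0.068.

Call:
send_rows(steps=[[[-0.008,0,0,0,1],[-0.016,0,0,0,1],[-0.024,0,0,0,1],[-0.032,0,0,0,1],[-0.04,0,0,0,1],[-0.048,0,0,0,1],[-0.056,0,0,0,1],[-0.0627,0,0,0,1],[-0.068,0,0,0,1],[-0.072,0,0,0,1]]])

```text
t: 27.0
tool_pos: [568.0, 89.3, 110.0]
orientation: [[-0.016, 1.0, -0.0], [1.0, 0.016, -0.0], [-0.0, -0.0, -1.0]]
wrist_force: [0.6, 2.2, 0.1]
gripper_width: 0.5
grasp_force: 1.1
```

```bash
python3 - <<'E'
from h import *
T=save("top","pics/top4.png").astype(float);g=T.mean(2);s=sense();print(s["tool_pos"],s["wrist_force"])
print("front cols row120",[(c,int(v)) for c,v in zip(range(195,262),g[110:125,195:262].mean(0))])
E
```

```text
[567.98109455  88.86547509 109.97479856] [ 0.0998491  -0.88475147  0.27972126]
front cols row120 [(195, 117), (196, 117), (197, 117), (198, 116), (199, 116), (200, 117), (201, 117), (202, 117), (203, 117), (204, 117), (205, 117), (206, 118), (207, 118), (208, 118), (209, 118), (210, 119), (211, 119), (212, 119), (213, 119), (214, 119), (215, 120), (216, 120), (217, 120), (218, 120), (219, 119), (220, 120), (221, 120), (222, 120), (223, 120), (224, 120), (225, 120), (226, 120), (227, 120), (228, 120), (229, 120), (230, 120), (231, 126), (232, 149), (233, 141), (234, 139), (235, 138), (236, 136), (237, 135), (238, 133), (239, 122), (240, 78), (241, 65), (242, 63), (243, 63), (244, 63), (245, 63), (246, 62), (247, 63), (248, 68), (249, 97), (250, 128), (251, 137), (252, 137), (253, 132), (254, 132), (255, 132), (256, 132), (257, 133), (258, 130), (259, 130), (260, 130), (261, 132)]
```

In the tool's units: -2.6 cm is -0.0347, -1.5 cm is -0.02.

Call:
send_rows(steps=[[[-0.004,0,0,0,1],[-0.008,0,0,0,1],[-0.012,0,0,0,1],[-0.016,0,0,0,1],[-0.02,0,0,0,1],[-0.024,0,0,0,1],[-0.0267,0,0,0,1],[-0.0293,0,0,0,1],[-0.032,0,0,0,1],[-0.0347,0,0,0,1]]])

```text
t: 28.3
tool_pos: [568.4, 63.5, 109.9]
orientation: [[-0.016, 1.0, -0.0], [1.0, 0.016, -0.0], [-0.0, -0.0, -1.0]]
wrist_force: [-2.0, 2.7, 0.3]
gripper_width: 0.2
grasp_force: 1.1
```

In the tool's units: -0.6 cm is -0.008, -0.45 cm is -0.006.

Call:
send_rows(steps=[[[-0.002,0,0,0,1],[-0.004,0,0,0,1],[-0.006,0,0,0,1],[-0.008,0,0,0,1]]])

```text
t: 28.8
tool_pos: [568.6, 57.5, 110.0]
orientation: [[-0.016, 1.0, -0.0], [1.0, 0.016, -0.0], [-0.0, -0.0, -1.0]]
wrist_force: [-1.0, 2.3, -0.9]
gripper_width: 0.4
grasp_force: 1.0
```

Call:
send_rows(steps=[[[-0.0013,0,0,0,1],[-0.0027,0,0,0,1],[-0.004,0,0,0,1],[-0.0053,0,0,0,1]]])

```text
t: 29.3
tool_pos: [568.7, 53.5, 110.0]
orientation: [[-0.016, 1.0, -0.0], [1.0, 0.016, -0.0], [-0.0, -0.0, -1.0]]
wrist_force: [-0.2, 2.2, -1.3]
gripper_width: 0.2
grasp_force: 1.0
```

In the tool's units: -0.3 cm is -0.004, -0.2 cm is -0.0027.

Call:
send_rows(steps=[[[-0.0013,0,0,0,1],[-0.0027,0,0,0,1],[-0.004,0,0,0,1]]])

```text
t: 29.68
tool_pos: [568.7, 51.5, 110.0]
orientation: [[-0.016, 1.0, -0.0], [1.0, 0.016, 0.001], [0.001, -0.0, -1.0]]
wrist_force: [-1.0, 9.1, -0.5]
gripper_width: 0.1
grasp_force: 4.9
```

```bash
python3 - <<'E'
from h import *
T=save("top","pics/top5.png").astype(float);g=T.mean(2)
print("front cols",[(c,int(v)) for c,v in zip(range(238,258),g[110:125,238:258].mean(0))])
E
```

```text
front cols [(238, 121), (239, 120), (240, 120), (241, 121), (242, 120), (243, 120), (244, 119), (245, 120), (246, 120), (247, 120), (248, 119), (249, 120), (250, 124), (251, 134), (252, 137), (253, 133), (254, 131), (255, 132), (256, 133), (257, 132)]
```

In the tool's units: -0.1 cm is -0.0013, -0.05 cm is -0.0007.

Call:
send_rows(steps=[[[-0.0007,0,0,0,1],[-0.0013,0,0,0,1],[-0.0013,0,0,0,1]]])

```text
t: 30.1
tool_pos: [568.7, 51.4, 110.0]
orientation: [[-0.017, 1.0, -0.0], [1.0, 0.017, 0.002], [0.002, -0.0, -1.0]]
wrist_force: [-2.3, 11.2, -0.9]
gripper_width: 0.5
grasp_force: 5.7
```

The drawer is on its stop: the force rises with no further motion. Backing off.

In the tool's units: 18 cm is 0.24, 16 cm is 0.2133.

Call:
send_rows(steps=[[[0.0013,0,0,0,1],[0.004,0,0,0,1],[0.0133,0,0,0,1],[0.0533,0,0,0,1],[0.1333,0,0,0,1],[0.2133,0,0,0,1],[0.24,0,0,0,1],[0.24,0,0,0,1],[0.24,0,-0.1067,0,1],[0.24,0,-0.1067,0,1]]])

```text
t: 31.35
tool_pos: [567.6, 227.3, 193.2]
orientation: [[-0.012, 1.0, 0.003], [1.0, 0.012, 0.001], [0.001, 0.003, -1.0]]
wrist_force: [0.0, -0.1, 0.1]
gripper_width: 0.4
grasp_force: 0.0
```

```bash
python3 - <<'E'
from h import *
a=save("top","pics/top6.png");b=save("side","pics/side6.png")
cv2.imwrite("pics/final.png",np.vstack([a[40:380,100:540],b[100:340,100:540]])[:,:,::-1])
E
```

```text
(no output)
```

View pics/final.png

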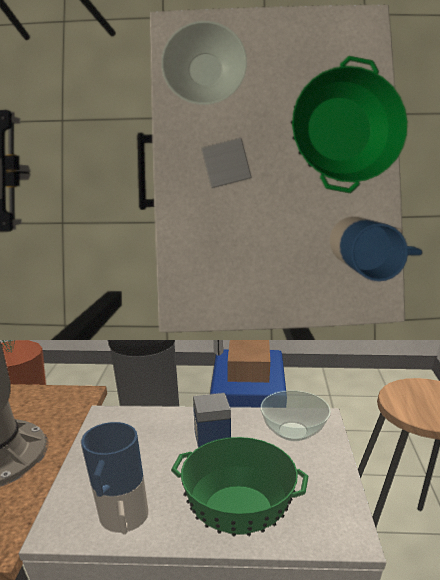

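The drawer is shut, with only the pull showing at (243,212). The light tin stands on the cart, the other things are undisturbed and the arm is clear.

```bash
python3 -c "
from bench import close_job
print(close_job())"
```

```text
the job is handed in; nothing more can be done
None
```

The heavier tin (5.6 N against 2.0 N when lifted) is standing in the drawer well with the drawer pushed shut onto its stop; the lighter one is on the cart top, the mugs, bowl and colander look undisturbed in the last pictures, and I handed the job in at about 31 s.

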